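Hang the lamp-handle sleeve on the slanted drying peg

ROBOT

A 6-joint arm with a two-finger parallel gripper is mounted at the origin on a cart in front of the work surface, level with it; the furniture and walls round the work are solid. World frame = base frame: x ahead of the robot, y to its left, z up, the work surface at z = 0. Lengths are in mm, angles in rad, forces in N, time in s.
With the tool pointing down it reaches from about 325 to 775 mm from the base axis. Payload 5.5 kg.
Tool frame: the origin (TCP) lies between the finger pads; the fingertips stand bot.nose_length ahead of it and the grasp point (between the pads) lies 5 mm behind it (bot.nose_length is the distance from the TCP to the fingertips, in mm); z points along the fingers, y is the line along which they close (so a half turn about z gives the same grasp; the last joint's range is limited). The gripper opens to 88 mm and grips with 3 to 60 N. Pads are 20 mm wide; open, the fingers measure 115 mm over their backs; the gripper's body (75 mm by 178 mm) begins 61 mm behind the grasp point.
Start: joints at [1.284, 0.091, 1.231, -0, 1.82, -0.057], TCP at [136.673, 584.24, 212.531] pointing down, gripper open.
Joint ranges: [-2.87, 2.87], [-0.86, 2.18], [0.17, 2.46], [-1.51, 4.65], [0.06, 2.69], [-2.65, 2.65]. Speed limits (rad/s): [2.57, 2.57, 3.01, 3.14, 3.14, 3.14].

INTERFACE

Orientations are given as a unit quaternion [w, x, y, z].
In Python, from rig import bot gives the robot as it stands.
- The arm moves only by the shell command python3 -m pendant 'ROWS' [FORCE]. ROWS is JSON, a list of rows, each a list of 3 entries, a list of its own where there are three numbers: the turn, a rotation vector about the tool's x, y, z in degrees, then the shift along the tool's x, y, z in m, then the closure, from -1 (fully open) to 1 (shut). A call has 1 to 5 rows; each row is the pose to reach, as a shift and turn from the pose commanded when the call began, along the tool's axes at that moment; what a row does not reach only later rows make up. A row lasts 1/12 s, in which the tool goes at most 41.7 mm and 7.16 degrees, less where a joint would pass 70% of its speed; a pose out of reach is approached as far as the arm can. A call with a gripper value outside its range is refused whole. The fingers move at their own pace and stop on an object; FORCE is the grip in N (left out, the last holds). Time passes only in rows, so rows that repeat a pose let the fingers close. It gives the time, the measured TCP pose, the force, the opening and the grip force at its end, in the units of the state.
- bot.get_state(): the state, without advancing time (a new reading comes with each control period).
- bot.capture(name): name is "scene" or "top"; returns a dict with "img" (480x640x3 uint8, blue, green, red), "z_map" (480x640 float32, mm along the optical axis (not along the pixel's ray), 0 where there is no reading), "K" (3x3 intrinsics, pixels), "D" ([k1, k2, p1, p2, k3] as OpenCV has them; the pictures are not rectified), "eye" and "orientation" of the camera in the world. Camera axes: x right, y up, looking along -z (the intrinsics and any distortion apply to the point x, -y, -z); pixel columns grow to the right and rows downward; lengths in mm; the calibration is good to about 2 mm. A picture is of the moment at which its call begins.
- bot.close_job(): hands the job in; it is judged then, once.
The state is a dict: "t": time; "qpos": joint angles; "qvel": joint speeds; "tau": joint torques, N m; "eef_pos": TCP position; "tcp_rot": TCP orientation; "ft_force": force on the tool from outside, world axes, zero at the start; "wrist_torque": the same for the moment, N m; "opening": finger opening in mm; "grip_force": force on a finger pad.
Only numpy, scipy, OpenCV 4.12 (cv2) and the standard library are available. Lean on these libraries where they do the work, as an engineer would, in place of code of your own. Each camera call takes 0.05 s, during which the arm holds its last target. There are 200 camera calls.

TASK

Pick up the loose grey lamp-handle sleeve standing on the table and slide it, mouth first, onto the slanted peg of the empty drying stand; rest it lightly on the sprung cross-pin, turn it until a pair of notches in its mouth finds the pin, lower it fully home on the white seat and let go. Be gentle: never press or twist hard against the stand, keep clear of the stand that already carries a sleeve, and leave the small bowl, the carton and the glass jar where they are.

Things in the scene. Friction and masses are not known exactly. Their poses are not given: they have to be found in the camera images.
- sleeve_mid (a point): Centre (half-way up) of the loose grey plastic lamp-handle sleeve, a hollow round handle 110 mm tall, 34 mm outside diameter, 0.10 to 0.18 kg. It starts standing upright, mouth down. z points from mouth to closed domed end, each 55 mm away. A guard flange 46 mm across lies 50 to 54 mm from the mouth; hold it above that, on the round grip 58 to 98 mm from the mouth.
- sleeve_mouth (a point): Centre of the same sleeve's open mouth, at the rim; z points into the sleeve. The bore is 26 mm in diameter and 83 mm deep. The rim has six equal teeth and, between them every 60 degrees, six equal notches 10 mm deep and about 7 mm wide.
- peg: Slanted steel peg of the EMPTY drying stand. Origin: centre of the top of the round white seat (52 mm across) at its foot, 75 mm above the table. z runs out along the peg, 40 degrees off vertical, leaning to the stand's front (-x); y is level. 23 mm in diameter for 54 mm from the seat, so a sleeve has 1.5 mm play all round. Home: sleeve mouth on the seat, sleeve centre 55 mm up the peg.
- peg_tip (a point): Rounded tip of that peg, on its axis, 73 mm from the seat; the last 19 mm taper from 23 mm to about 6 mm in diameter. Same axes as the peg.
- pin_top (a point): Point on the peg's axis, 9 mm above the seat, level with the top of a 5 mm thick cross-pin that stands out 21 mm either side of the axis. Its direction round the peg differs each time and is NOT given (these axes are the peg's); its mount yields only to about 1 Nm. It is sprung along the peg: gives from about 4 N, stops hard after 4 mm at about 7 N. Teeth on the pin keep the sleeve from home.
- seat (a point): Centre of the seat, same axes as the peg. The seat is soft: 2.5 mm of give, hard at about 10 N. Turned 60 degrees at most on the lightly pressed pin, a pair of notches comes over it (0.08 rad of play either way): it springs up into them, the push vanishes, and the sleeve slides home freely. Turning further then, or pressing on with the spring fully in, is hard contact.
- stand: The empty drying stand, fixed: a steel base plate 150 x 110 mm, 12 mm high, that carries the slanted peg and its pin. Origin on the table right below the seat's centre; -x is its front, toward which the peg leans; the plate reaches from 50 mm in front to 100 mm behind.
- full_stand: The occupied drying stand, fixed: the same as the empty one, with another sleeve already home on its peg. Origin on the table below its seat's centre; the top of its sleeve reaches about 70 mm in front (-x) and 170 mm high.
- gallipot: Small loose steel bowl, 79 mm diameter, 40 mm high, beside the work; origin at the centre of its underside. A bystander.
- strip_box: Small loose white and green carton, 60 x 88 x 30 mm, beside the work; origin at the centre of its underside. A bystander.
- jar: Loose glass jar of cotton balls with steel lid, 85 mm diameter, 116 mm tall, to the left of the stands; origin at the centre of its underside. A bystander.

How it is judged (in metres and radians):
On the way, in this order (a step that is already met when the one before it is completed fails the run):
1. the sleeve has been lifted clear of the table (height (world z) of sleeve_mid above 0.085 m), for 0.1 s.
2. the held sleeve is threaded on the peg, in line with it (x of sleeve_mid in the frame of peg between -0.005 and 0.005 m and y of sleeve_mid in the frame of peg between -0.005 and 0.005 m and angle between the z axis of sleeve_mid and the z axis of peg, either way round below 0.12 rad and z of sleeve_mid in the frame of peg below 0.095 m and contact force between the fingers and sleeve above 0.5 N), for 0.1 s.
At the end, for the whole second after the job is handed in: the sleeve hangs at rest on the peg of the empty stand, its centre within 5 mm of the peg's axis and in line with it within 0.12 rad, fully home: its mouth resting on the soft seat (centre 51.5 to 57.5 mm up the peg) (x of sleeve_mid in the frame of peg between -0.005 and 0.005 m and y of sleeve_mid in the frame of peg between -0.005 and 0.005 m and angle between the z axis of sleeve_mid and the z axis of peg, either way round below 0.12 rad and z of sleeve_mid in the frame of peg between 0.0515 and 0.0575 m and linear speed of sleeve below 0.02 m/s); the robot touches nothing.
It fails at once if the sleeve is forced against the empty stand, its peg or pin with more than 25 N (contact force between sleeve and stand above 25 N).
It fails at once if the robot presses on the empty stand with more than 10 N (contact force between any of the arm, the fingers and stand above 10 N).
It fails at once if the occupied stand is struck with more than 5 N (contact force between any of the arm, the fingers, sleeve and full_stand above 5 N).
It fails at once if the small bowl, the carton or the glass jar is moved more than 15 mm (distance of any of gallipot, strip_box, jar from where it was at the start of the episode above 0.015 m).
It also fails if it takes over 58 s, if anything falls off the work surface, if the arm or the gripper's body presses on something with over 40 N, if the wrist force passes 120 N, or if a joint passes its speed limit or range.

## Working session

There is one attempt and no reset: what is moved stays moved. The work goes in short steps, Python scripts to look and compute and a shell command to move; the robot and the scene stay as the last step left them, time stands still between calls to the robot, and variables do not carry over. Pictures are saved under pics/ and viewed, at most 10 in all, crops included, and the job is handed in when it is done.

```bash
ls; mkdir -p pics; python3 - <<'E'
from rig import bot
import cv2, numpy as np
print(bot.get_state(), bot.nose_length)
for n in("scene","top"):
    c=bot.capture(n); cv2.imwrite(f"pics/{n}0.png",c["img"]); np.savez(f"{n}0.npz",**c)
    print(n,c["K"],c["D"],c["eye"],c["orientation"],(c["z_map"]>0).mean())
E
```

```text
pics
{'t': 0.0, 'qpos': array([ 1.28430397e+00,  9.18503644e-02,  1.23183988e+00, -4.85347841e-05,
        1.81978678e+00, -5.66911585e-02]), 'qvel': array([-0.00042672,  0.00010368, -0.00012809,  0.00161807,  0.00074449,
       -0.00028736]), 'tau': array([ 4.14655028e-05, -4.46448255e+01, -4.06442821e+01,  6.97198603e-02,
        2.93473375e-02, -1.16448714e-04]), 'eef_pos': array([136.59808214, 583.93427296, 211.43795555]), 'tcp_rot': array([-1.37699525e-04,  1.14653810e-01,  9.93405061e-01, -9.32363516e-04]), 'ft_force': array([ 0.10659004, -0.59327715, -0.69141353]), 'wrist_torque': array([ 0.05985767, -0.05500873,  0.0052099 ]), 'grip_force': 0.0, 'opening': 87.59771214090567} 14.0
scene [[570.14158479   0.         317.15141496]
 [  0.         570.14158479 244.44354863]
 [  0.           0.           1.        ]] [-0.16614024  0.          0.          0.          0.        ] [-437.09976599 -753.26138728  804.65852298] [ 0.77931679  0.4550574  -0.22026221 -0.37023324] 0.9959440104166667
top [[471.20984819   0.         314.21687841]
 [  0.         471.20984819 240.39785841]
 [  0.           0.           1.        ]] [-0.12852921  0.          0.          0.          0.        ] [ 479.94934017   10.33184955 1153.41511203] [-0.69924971 -0.02427011  0.02323336  0.71408754] 0.9959895833333333
```

View pics/scene0.png

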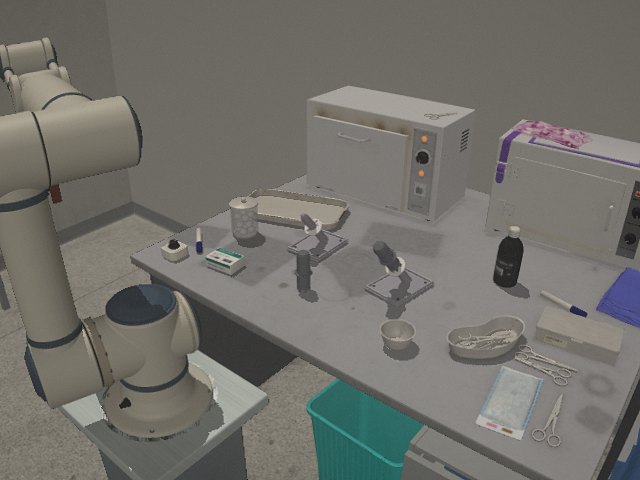

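View pics/top0.png

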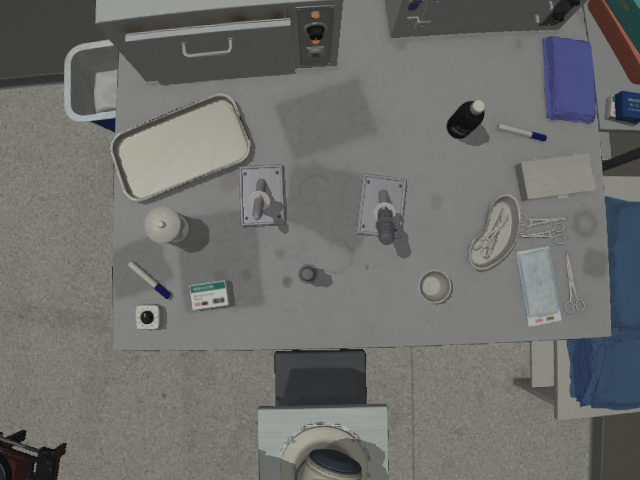

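The stands are left (empty, top px ~262,197) and right (full, ~385,210). The sleeve is at top px (308,274) / scene px (303,270), with the carton at (209,295) and the jar at (165,225).

```bash
cat > h.py <<'E'
import numpy as np, cv2
from scipy.spatial.transform import Rotation as R
def Rq(q): return R.from_quat(np.r_[q[1:],q[0]]).as_matrix()
def cloud(c,mask=None):
    h,w=c["z_map"].shape; v,u=np.mgrid[:h,:w]
    p=cv2.undistortPoints(np.stack([u,v],-1).reshape(-1,1,2).astype(float),c["K"],c["D"]).reshape(h,w,2)
    d=c["z_map"]; P=np.stack([p[...,0]*d,-p[...,1]*d,-d],-1)
    return P@Rq(c["orientation"]).T+c["eye"]
def project(c,X):
    Y=(np.atleast_2d(X)-c["eye"])@Rq(c["orientation"]); Y=Y*[1,-1,-1]
    return cv2.projectPoints(Y.reshape(-1,1,3),np.zeros(3),np.zeros(3),c["K"],c["D"])[0].reshape(-1,2)
E
python3 - <<'E'
from h import *
ims=[]
for n,(x0,y0,x1,y1),(sx0,sy0,sx1,sy1) in(("scene",(280,205,355,265),(290,240,320,300)),("top",(232,158,292,232),(295,260,325,290))):
    c=dict(np.load(n+"0.npz")); P=cloud(c)
    ims.append(cv2.resize(c["img"][y0:y1,x0:x1],(400,500 if n=="top" else 320),interpolation=cv2.INTER_CUBIC))
    S=P[sy0:sy1,sx0:sx1].reshape(-1,3); k=S[S[:,2]>10]
    print(n,"sleeve n",len(k),"zmax",k[:,2].max())
    for a,b in((15,48),(60,95),(100,115)):
        m=k[(k[:,2]>a)&(k[:,2]<b)]
        if len(m):print(a,b,len(m),m.mean(0).round(1),m.min(0).round(1),m.max(0).round(1))
    A=P[y0:y1,x0:x1].reshape(-1,3); I=c["img"][y0:y1,x0:x1].reshape(-1,3)
    pl=A[(A[:,2]>8)&(A[:,2]<16)]; r=cv2.minAreaRect(pl[:,:2].astype(np.float32)); print("plate",r)
    for a,b in((30,60),(62,72),(72,80),(85,100),(100,115),(115,125),(125,145)):
        m=A[(A[:,2]>a)&(A[:,2]<b)]
        if len(m):print(a,b,len(m),m.mean(0).round(1),m.min(0).round(1),m.max(0).round(1))
    w=A[(I.min(1)>150)&(A[:,2]>55)]; print("white",len(w),w.mean(0) if len(w) else 0)
    t=P[(P[...,2]<8)&(P[...,2]>-8)]; print("table z",np.median(t[:,2]))
    np.save(n+"A.npy",A)
cv2.imwrite("pics/crops.png",np.hstack([ims[1],cv2.copyMakeBorder(ims[0],0,180,0,0,0)]))
E
```

```text
scene sleeve n 787 zmax 804.6585229794856
15 48 164 [487.4  33.5  28.6] [460.5   6.1  15.2] [648.5 185.   47.4]
60 95 171 [470.7  18.3  77.7] [458.7   6.5  60.1] [493.3  37.   94.8]
100 115 95 [474.4  22.2 107.1] [461.1   8.2 100.1] [492.7  40.5 113.7]
plate ((732.9533081054688, 197.5542449951172), (353.9775390625, 213.73126220703125), 39.9832649230957)
30 60 67 [670.1 129.1  44.5] [630.4 120.6  30.1] [816.1 168.4  60. ]
62 72 64 [639.6 131.9  67.4] [628.4 109.1  62. ] [649.5 158.3  72. ]
72 80 44 [632.6 113.3  76.5] [467.   10.4  72.3] [660.6 158.1  80. ]
85 100 144 [549.6  68.2  91.7] [458.7   8.   85.1] [670.8 151.3  99.7]
100 115 133 [515.2  52.3 107.4] [461.1   8.2 100.1] [636.3 136.4 114.8]
115 125 32 [611.  127.7 120.8] [598.5 121.7 115.3] [627.3 136.2 125. ]
125 145 20 [605.5 132.  129.5] [598.7 126.4 125.5] [618.2 138.4 135.1]
white 73 [652.85134861 130.71381162  78.02393733]
table z 0.3705811204793008
top sleeve n 307 zmax 1153.4151120302051
60 95 8 [483.9  26.1  80.1] [474.   10.9  78.3] [494.2  45.   82.8]
100 115 170 [476.6  27.9 108.2] [460.4  13.  100.1] [491.7  44.4 114.4]
plate ((682.2293090820312, 145.86029052734375), (171.86264038085938, 125.12347412109375), 1.6286519765853882)
30 60 78 [684.  136.4  44.3] [630.  117.8  30.3] [699.8 148.9  59.7]
62 72 45 [639.  133.5  67.6] [629.5 111.7  62.1] [674.5 161.1  71.8]
72 80 63 [648.1 136.4  76.1] [638.1 113.2  72. ] [655.6 163.   79.9]
85 100 119 [655.3 136.7  90.1] [632.1 117.1  85. ] [667.5 158.7  99.9]
100 115 48 [631.4 135.1 108.2] [615.5 125.9 100.4] [642.7 147.  115. ]
115 125 42 [618.  135.  120.6] [601.4 125.6 115.1] [627.1 148.1 124.9]
125 145 60 [608.3 136.1 129.2] [598.6 126.9 125.1] [621.  144.7 135.3]
white 6 [662.91947377 150.12063528  88.62008938]
table z 0.5165928391095349
```

View pics/crops.png

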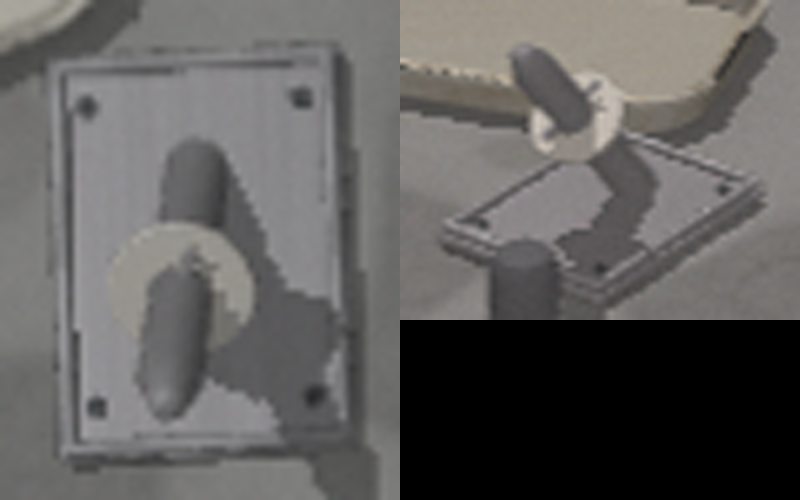

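Crop view: the peg shows with a dark cross-pin over the white seat, its ends at about crop px (540,135) and (600,88) in the scene half. The four plate bolts are at (87,107), (301,97), (96,407) and (315,395) in the top half.

```bash
cat >> h.py <<'E'
def ray(c,u,v):
    p=cv2.undistortPoints(np.array([[[u,v]]],float),c["K"],c["D"]).ravel()
    return Rq(c["orientation"])@[p[0],-p[1],-1]
def onplane(c,u,v,p0,n):
    d=ray(c,u,v); return c["eye"]+d*(np.dot(p0-c["eye"],n)/np.dot(d,n))
def delta(s,T,Rt):
    "turn(deg), shift(m) in tool axes from state/pose dict s"
    R0=Rq(s["tcp_rot"]); return np.degrees(R.from_matrix(R0.T@Rt).as_rotvec()).round(1),(R0.T@(T-s["eef_pos"])/1000).round(4)
E
python3 - <<'E'
from h import *
t=dict(np.load("top0.npz")); s=dict(np.load("scene0.npz")); Z=np.array([0,0,1.])
B=np.array([onplane(t,232+(u+.5)*60/400-.5,158+(v+.5)*74/500-.5,np.array([0,0,12.]),Z) for u,v in((87,107),(301,97),(96,407),(315,395))])
S=np.array([onplane(s,280+(u-400+.5)*75/400-.5,205+(v+.5)*60/320-.5,np.array([0,0,12.]),Z) for u,v in((722,188),(600,268),(480,222))])
print("bolts top\n",B.round(1),"\nscene\n",S.round(1))
c=B.mean(0); xd=(B[0]+B[1]-B[2]-B[3]); xd/=np.linalg.norm(xd); yw=np.arctan2(xd[1],xd[0])
yd=(B[0]+B[2]-B[1]-B[3]);print("yaw",np.degrees(yw),np.degrees(np.arctan2(-yd[0],yd[1])),"centre",c)
o=c-25*xd; o[2]=75; px,py=np.array([np.cos(yw),np.sin(yw),0]),np.array([-np.sin(yw),np.cos(yw),0])
pz=-np.sin(np.radians(40))*px+np.cos(np.radians(40))*Z; xx=np.cross(py,pz)
print("seat",o,"tip",o+73*pz, "pz",pz)
for n,cc,tp in(("top",t,None),("scene",s,None)):
    print(n,"proj seat,tip",project(cc,[o,o+73*pz]).round(1))
    A=np.load(n+"A.npy"); q=(A-o)@np.c_[xx,py,pz]
    m=(np.hypot(q[:,0],q[:,1])<22)&(q[:,2]>25)&(q[:,2]<52); print("peg pts in frame",m.sum(),q[m].mean(0),q[m].min(0),q[m].max(0))
    m=(np.hypot(q[:,0],q[:,1])<35)&(abs(q[:,2])<4);print("seat pts",m.sum(),q[m].mean(0),q[m].min(0),q[m].max(0))
for e in((540,135),(600,88)):
    P=onplane(s,280+(e[0]-400+.5)*75/400-.5,205+(e[1]+.5)*60/320-.5,o+6.5*pz,pz); q=(P-o)@np.c_[xx,py,pz]; print("pin end",q,np.degrees(np.arctan2(q[1],q[0])))
P=cloud(t); g=P[...,2]
for nm,u,v in(("jar",165,225),("carton",209,295),("bowl",435,288),("full",385,230)): print(nm,P[v,u].round())
E
```

```text
bolts top
 [[725.9 179.3  12. ]
 [727.6  99.9  12. ]
 [615.6 176.8  12. ]
 [618.1  96.3  12. ]] 
scene
 [[729.2  98.7  12. ]
 [620.3  95.7  12. ]
 [617.3 175.1  12. ]]
yaw 1.6060529765925733 1.5096088576293945 centre [671.79909631 138.06217544  12.        ]
seat [646.80891732 137.36149439  75.        ] tip [599.90385525 136.04635824 130.92124435] pz [-0.6425351  -0.01801556  0.76604444]
top proj seat,tip [[258.8 200.9]
 [256.6 218.3]]
peg pts in frame 64 [ 9.30087151 -1.77880725 38.57958797] [  1.47729055 -10.73833457  25.05463858] [13.98541717 10.14182529 51.40359227]
seat pts 228 [ 6.75767588 -0.64370992  0.09393835] [-24.1518203  -25.59158775  -3.99898054] [26.62402247 25.62456698  3.5408579 ]
scene proj seat,tip [[311.6 226.7]
 [300.8 214.5]]
peg pts in frame 50 [-0.89737967 -9.51789984 39.02034009] [ -9.96995438 -17.38388128  25.13491455] [13.06728008 -0.26074294 51.46335061]
seat pts 118 [-0.37843377 -9.40950168 -0.60183367] [-23.44845119 -30.30547167  -3.99593484] [26.58015546 21.00005408  3.74611371]
pin end [-16.29636623   7.01431713   6.5       ] 156.71188486468438
pin end [ 18.58352645 -11.52106095   6.5       ] -31.797297176182457
jar [593. 348. 106.]
carton [430. 265.  33.]
bowl [ 434. -283.    0.]
full [ 566. -139.  161.]
```

```bash
cat > p.py <<'E'
from h import *
from rig import bot
import sys
def peg(seat=np.array([647.9,136.4,75.]),yaw=1.6):
    y=np.radians(yaw); px,py=np.array([np.cos(y),np.sin(y),0]),np.array([-np.sin(y),np.cos(y),0])
    pz=-np.sin(np.radians(40))*px+np.cos(np.radians(40))*np.array([0,0,1.])
    return seat,np.c_[np.cross(py,pz),py,pz]
Rdown=np.array([[0,1,0],[1,0,0],[0,0,-1.]])  # tool x=+Y, y=+X
E
python3 - <<'E'
from p import *
print(delta(bot.get_state(),np.array([477,27.5,150]),Rdown))
E
```

```text
(array([-0.1,  0.1, 76.8]), array([-0.4582, -0.4642,  0.0623]))
```

```bash

python3 -m pendant '[[[0,0,0],[-0.02,-0.02,0.01],-1],[[0,0,0],[-0.045,-0.045,0.01],-1],[[0,0,0],[-0.07,-0.07,0.01],-1],[[0,0,0],[-0.095,-0.095,0.01],-1],[[0,0,0],[-0.12,-0.12,0.01],-1]]'
python3 -m pendant '[[[0,0,0],[-0.028,-0.028,0.005],-1],[[0,0,0],[-0.055,-0.055,0.01],-1],[[0,0,0],[-0.083,-0.083,0.01],-1],[[0,0,0],[-0.11,-0.11,0.01],-1],[[0,0,0],[-0.138,-0.14,0.01],-1]]'
python3 -m pendant '[[[0,0,7],[-0.028,-0.028,0.005],-1],[[0,0,14],[-0.055,-0.055,0.01],-1],[[0,0,21],[-0.083,-0.083,0.01],-1],[[0,0,28],[-0.105,-0.105,0.01],-1],[[0,0,35],[-0.12,-0.12,0.01],-1]]'
python3 - <<'E'
from p import *
print(delta(bot.get_state(),np.array([477,27.5,150]),Rdown))
E
```

```text
t: 0.52
eef_pos: [226.5, 438.5, 201.8]
tcp_rot: [-0.0, 0.114, 0.993, -0.001]
ft_force: [0.5, -0.7, -0.1]
opening: 87.8
grip_force: 0.0
t: 0.93
eef_pos: [328.9, 270.7, 192.0]
tcp_rot: [-0.0, 0.114, 0.993, -0.0]
ft_force: [1.0, 0.4, -1.0]
opening: 87.8
grip_force: 0.0
t: 1.35
eef_pos: [419.0, 125.4, 182.0]
tcp_rot: [-0.0, 0.412, 0.911, -0.0]
ft_force: [0.5, 0.2, 0.3]
opening: 87.9
grip_force: 0.0
(array([-0. ,  0. , 41.3]), array([-0.1118, -0.0211,  0.032 ]))
```

```bash

python3 -m pendant '[[[0,0,7],[-0.03,-0.006,0.01],-1],[[0,0,14],[-0.06,-0.012,0.02],-1],[[0,0,21],[-0.09,-0.017,0.03],-1],[[0,0,28],[-0.11,-0.021,0.032],-1],[[0,0,35],[-0.11,-0.021,0.032],-1]]'
python3 -m pendant '[[[0,0,5.5],[0,0,0],-1],[[0,0,5.5],[0,0,0],-1],[[0,0,5.5],[0,0,0],-1]]'
python3 - <<'E'
from p import *
c=bot.capture("scene"); t=bot.capture("top")
s=bot.get_state(); print(s["eef_pos"],s["qpos"].round(2),delta(s,np.array([477,27.5,73]),Rdown))
cv2.imwrite("pics/a1.png",cv2.resize(c["img"][180:330,230:400],None,fx=4,fy=4,interpolation=cv2.INTER_CUBIC)[:600,:800])
E
```

```text
t: 1.77
eef_pos: [476.3, 29.0, 148.3]
tcp_rot: [-0.001, 0.667, 0.745, -0.002]
ft_force: [0.2, 1.2, 0.4]
opening: 87.8
grip_force: 0.0
t: 2.02
eef_pos: [475.7, 32.1, 150.2]
tcp_rot: [-0.0, 0.698, 0.716, -0.0]
ft_force: [-0.7, 0.8, 0.4]
opening: 87.7
grip_force: 0.0
[475.75213173  32.36079126 150.44415352] [-0.   -0.25  1.66 -0.    1.73 -0.03] (array([-0. ,  0. ,  1.5]), array([-0.0049,  0.0011,  0.0774]))
```

View pics/a1.png

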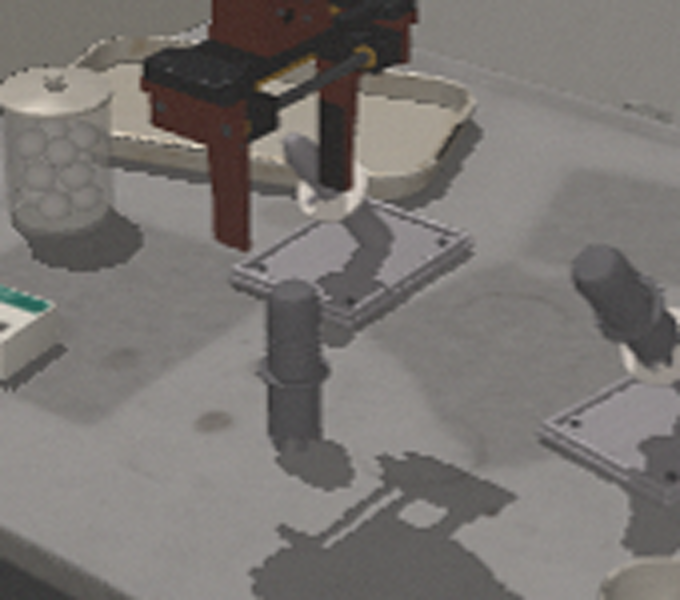

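The open fingers straddle the sleeve's line, high above it (sleeve at crop (295,365)), and nothing is near them. Now I'll descend and grip.

```bash

python3 -m pendant '[[[0,0,1.5],[-0.005,0.001,0.015],-1],[[0,0,1.5],[-0.005,0.001,0.035],-1],[[0,0,1.5],[-0.005,0.001,0.055],-1],[[0,0,1.5],[-0.005,0.001,0.07],-1],[[0,0,1.5],[-0.005,0.001,0.077],-1]]'
python3 -m pendant '[[[0,0,0],[0,0,0],-1],[[0,0,0],[0,0,0],0.5],[[0,0,0],[0,0,0],0.5],[[0,0,0],[0,0,0],0.5],[[0,0,0],[0,0,0],0.5]]' 15
python3 -m pendant '[[[0,0,0],[0,0,0],1],[[0,0,0],[0,0,0],1],[[0,0,0],[0,0,0],1],[[0,0,0],[0,0,0],1],[[0,0,0],[0,0,0],1]]' 15
```

```text
t: 2.53
eef_pos: [475.8, 27.5, 71.1]
tcp_rot: [-0.001, 0.707, 0.707, -0.001]
ft_force: [-0.5, 0.7, 0.6]
opening: 87.8
grip_force: 0.0
t: 2.95
eef_pos: [477.6, 27.2, 74.7]
tcp_rot: [0.001, 0.708, 0.706, 0.001]
ft_force: [-0.3, -0.2, -0.5]
opening: 64.8
grip_force: 0.0
t: 3.37
eef_pos: [477.1, 27.2, 73.6]
tcp_rot: [0.0, 0.708, 0.706, 0.0]
ft_force: [-0.4, 0.6, -0.6]
opening: 33.7
grip_force: 15.0
```

```bash

python3 -m pendant '[[[0,0,0],[0,0,-0.01],1],[[0,0,0],[0,0,-0.04],1],[[0,0,0],[0,0,-0.08],1],[[0,0,0],[0,0,-0.11],1],[[0,0,0],[0,0,-0.13],1]]' 22
python3 - <<'E'
from p import *
s=bot.get_state(); o,Rp=peg()
Rt=np.c_[Rp[:,1],Rp[:,0],-Rp[:,2]]
print(delta(s,o+Rp[:,2]*175,Rt),o+Rp[:,2]*175)
E
```

```text
t: 3.78
eef_pos: [477.6, 27.2, 208.1]
tcp_rot: [0.002, 0.708, 0.706, 0.002]
ft_force: [-0.1, 1.2, -1.2]
opening: 33.3
grip_force: 22.0
(array([-39.7,   0.6,  -1.7]), array([ 0.1062,  0.0575, -0.0007])) [535.45602562 133.2591554  209.05777755]
```

```bash

python3 -m pendant '[[[-6,0,0],[0.02,0.01,0],1],[[-13,0,0],[0.045,0.025,0],1],[[-20,0,-0.5],[0.07,0.04,0],1],[[-27,0,-1],[0.09,0.05,0],1],[[-34,0.3,-1.5],[0.106,0.0575,-0.001],1]]' 22
python3 -m pendant '[[[-5.7,0.3,0],[0,0,0],1],[[-5.7,0.3,0],[0,0,0],1],[[-5.7,0.3,0],[0,0,0],1],[[-5.7,0.3,0],[0,0,0],1]]' 22
cat > m.py <<'E'
from p import *
s=bot.get_state(); o,Rp=peg(); Rt=np.c_[Rp[:,1],Rp[:,0],-Rp[:,2]]
q=Rp.T@(s["eef_pos"]-o); tz=Rp.T@Rq(s["tcp_rot"])[:,2]
print("tcp in peg",q.round(1),"mouth",(q+73*tz).round(1),"ft peg",(Rp.T@s["ft_force"]).round(1),"torque",(Rp.T@s["wrist_torque"]).round(2),"delta0",delta(s,s["eef_pos"],Rt)[0],"q",s["qpos"].round(2),"t",round(s["t"],1))
E
python3 m.py
python3 - <<'E'
from p import *
o,Rp=peg()
for n in("scene","top"):
    c=bot.capture(n); np.savez(n+"1.npz",**c)
    u=project(c,[o,o+73*Rp[:,2],o+160*Rp[:,2]]); print(n,u.round(1))
    x,y=(u[1]-[37,30]).astype(int); cv2.imwrite(f"pics/b_{n}.png",cv2.resize(c["img"][y:y+60,x:x+75],None,fx=5.3,fy=5.3,interpolation=cv2.INTER_CUBIC)); print(x,y)
a,b=[cv2.imread(f"pics/b_{n}.png") for n in("scene","top")]; cv2.imwrite("pics/b.png",np.hstack([a,b]))
E
```

```text
t: 4.2
eef_pos: [535.4, 134.6, 206.4]
tcp_rot: [0.207, 0.667, 0.684, 0.211]
ft_force: [-0.1, -0.4, -1.6]
opening: 33.1
grip_force: 22.0
t: 4.53
eef_pos: [535.3, 132.8, 206.7]
tcp_rot: [0.236, 0.657, 0.673, 0.244]
ft_force: [0.1, -0.1, -0.3]
opening: 33.1
grip_force: 22.0
tcp in peg [ -1.6  -0.5 173.3] mouth [ -2.   -0.4 100.3] ft peg [-0.1 -0.1 -0.3] torque [-0.05  0.49  0.01] delta0 [-0.3 -0.  -0.2] q [ 0.29 -0.69  2.02 -0.18  1.14  0.28] t 4.5
scene [[312.1 226.6]
 [301.3 214.4]
 [287.4 198.6]]
264 184
top [[259.2 200.4]
 [257.  217.8]
 [254.1 241.3]]
220 187
```

View pics/b.png

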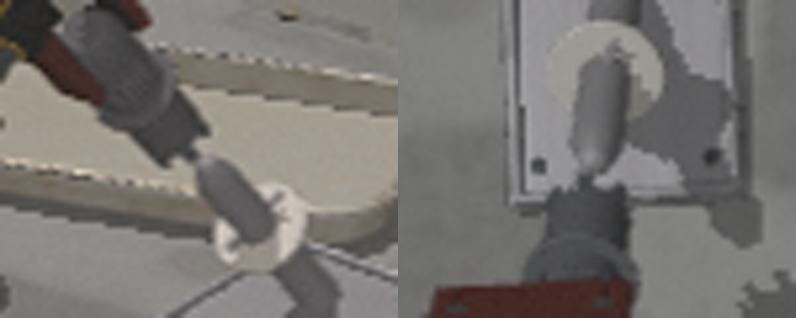

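Left (scene): the sleeve mouth at (182,145) is just short of the peg tip at (200,162), nearly collinear. Right (top): mouth at (590,205) and tip at (595,178), also collinear to about 1 mm. I'll check with depth points.

```bash
python3 - <<'E'
from p import *
from scipy.optimize import least_squares
o,Rp=peg()
for n in("scene","top"):
    c=dict(np.load(n+"1.npz")); q=((cloud(c)-o)@Rp).reshape(-1,3)
    r=np.hypot(q[:,0],q[:,1])
    for nm,z0,z1,rad in(("peg",18,50,11.5),("sleeve",105,145,17),("flange",148,158,0)):
        m=q[(r<26)&(q[:,2]>z0)&(q[:,2]<z1)]
        if len(m)<8: print(n,nm,len(m));continue
        out=f"{n} {nm} {len(m)} {m.min(0).round(1)} {m.max(0).round(1)}"
        if rad:
            f=least_squares(lambda p:np.hypot(m[:,0]-p[0],m[:,1]-p[1])-rad,[0,0],loss="soft_l1"); out+=f" centre {f.x.round(1)}"
        print(out)
E
```

```text
scene peg 61 [ -9.8 -15.1  18.1] [12.1  4.5 50. ] centre [ 2.  -0.4]
scene sleeve 100 [-17.9 -20.4 105.3] [ 14.8   1.6 143.9] centre [ 0.6 -0.5]
scene flange 82 [-21.9 -25.  148.4] [ 21.9  13.6 156.9]
top peg 76 [ -0.3 -10.2  18.1] [11.8 11.  49.7] centre [-0.9  1.3]
top sleeve 150 [ -2.1 -16.6 105. ] [ 17.5  17.3 143. ] centre [-1.4  0.8]
top flange 104 [-12.1 -22.3 151.1] [ 22.5  23.6 158. ]
```

```bash

python3 -m pendant '[[[-0.3,0,0],[0,0.001,0.008],1],[[-0.3,0,0],[0,0.001,0.016],1],[[-0.3,0,0],[0,0.001,0.024],1],[[-0.3,0,0],[0,0.001,0.032],1],[[-0.3,0,0],[0,0.001,0.04],1]]' 22
python3 -m pendant '[[[0,0,0],[0,0,0],1],[[0,0,0],[0,0,0],1]]' 22 >/dev/null; python3 m.py
python3 -m pendant '[[[0,0,0],[0,0,0.005],1],[[0,0,0],[0,0,0.01],1],[[0,0,0],[0,0,0.015],1],[[0,0,0],[0,0,0.015],1]]' 22 >/dev/null; python3 m.py
```

```text
t: 5.05
eef_pos: [561.7, 133.5, 172.9]
tcp_rot: [0.238, 0.656, 0.673, 0.245]
ft_force: [0.5, -0.8, -1.6]
opening: 33.1
grip_force: 22.0
tcp in peg [ -3.2  -0.4 131.2] mouth [-3.3 -0.4 58.2] ft peg [-0.6  0.9 -0.2] torque [-0.05  0.49  0.07] delta0 [-0.1  0.  -0.1] q [ 0.27 -0.61  2.03 -0.18  1.04  0.28] t 5.2
tcp in peg [ -2.6  -0.2 116.2] mouth [-2.6 -0.2 43.2] ft peg [ 1.2 -0.1 -2.4] torque [-0.07 -0.    0.06] delta0 [ 0.  -0.  -0.1] q [ 0.26 -0.58  2.03 -0.18  1.01  0.28] t 5.5
```

```bash

python3 -m pendant '[[[0,0,0],[0,0.001,0],1],[[0,0,0],[0,0.001,0],1],[[0,0,0],[0,0.001,0],1]]' 22 >/dev/null; python3 m.py
python3 -m pendant '[[[0,0,0],[0,0,0.005],1],[[0,0,0],[0,0,0.01],1],[[0,0,0],[0,0,0.01],1]]' 22 >/dev/null; python3 m.py
python3 -m pendant '[[[0,0,0],[0,0,0],1]]' 22 >/dev/null; python3 m.py
```

```text
tcp in peg [ -1.7  -0.2 117. ] mouth [-1.7 -0.2 44. ] ft peg [-0.9 -0.1 -1. ] torque [-0.06  0.51  0.03] delta0 [-0.  -0.  -0.1] q [ 0.26 -0.58  2.03 -0.18  1.01  0.28] t 5.8
tcp in peg [ -2.3  -0.3 105.9] mouth [-2.4 -0.3 32.9] ft peg [ 0.4 -0.3 -0.4] torque [0.   0.23 0.04] delta0 [-0.1  0.  -0.1] q [ 0.26 -0.56  2.03 -0.18  0.99  0.28] t 6.0
tcp in peg [ -2.   -0.3 106.4] mouth [-2.1 -0.3 33.4] ft peg [-1.6  0.7 -1.6] torque [-0.03  0.5   0.06] delta0 [-0.1 -0.  -0.1] q [ 0.26 -0.56  2.03 -0.18  0.99  0.28] t 6.1
```

```bash

python3 -m pendant '[[[0,0,0],[0,0,0.005],1],[[0,0,0],[0,0,0.01],1],[[0,0,0],[0,0,0.014],1],[[0,0,0],[0,0,0.014],1],[[0,0,0],[0,0,0.014],1]]' 22 >/dev/null; python3 m.py
python3 -m pendant '[[[0,0,0],[0,0,0.002],1],[[0,0,0],[0,0,0.004],1],[[0,0,0],[0,0,0.004],1],[[0,0,0],[0,0,0.004],1]]' 22 >/dev/null; python3 m.py
python3 -m pendant '[[[0,0,0],[0,0,0.001],1],[[0,0,0],[0,0,0.002],1],[[0,0,0],[0,0,0.002],1],[[0,0,0],[0,0,0.002],1]]' 22 >/dev/null; python3 m.py
```

```text
tcp in peg [-2.  -0.3 92.5] mouth [-2.  -0.3 19.5] ft peg [-0.8 -0.5 -0.7] torque [-0.07  0.49  0.05] delta0 [-0.  -0.  -0.1] q [ 0.25 -0.52  2.03 -0.18  0.96  0.28] t 6.5
tcp in peg [-1.8 -0.2 88.8] mouth [-1.8 -0.2 15.8] ft peg [-0.1  0.4 -0.2] torque [-0.07  0.52  0.06] delta0 [-0.  -0.  -0.1] q [ 0.25 -0.52  2.03 -0.18  0.95  0.28] t 6.9
tcp in peg [-1.7 -0.2 86.9] mouth [-1.7 -0.2 13.9] ft peg [-0.3 -0.2 -1.2] torque [-0.04  0.46  0.  ] delta0 [-0.  -0.  -0.1] q [ 0.25 -0.51  2.03 -0.18  0.95  0.28] t 7.2
```

```bash

python3 -m pendant '[[[0,0,0],[0,0,0.001],1],[[0,0,0],[0,0,0.002],1],[[0,0,0],[0,0,0.002],1],[[0,0,0],[0,0,0.002],1]]' 22 >/dev/null; python3 m.py
python3 -m pendant '[[[0,0,0],[0,0,0.001],1],[[0,0,0],[0,0,0.0015],1],[[0,0,0],[0,0,0.0015],1],[[0,0,0],[0,0,0.0015],1]]' 22 >/dev/null; python3 m.py
```

```text
tcp in peg [-1.7 -0.2 84.9] mouth [-1.7 -0.2 11.9] ft peg [-0.7 -0.1 -0.7] torque [-0.07  0.52  0.07] delta0 [-0.  -0.  -0.1] q [ 0.25 -0.51  2.03 -0.18  0.94  0.28] t 7.5
tcp in peg [-1.7 -0.2 83.4] mouth [-1.7 -0.2 10.4] ft peg [-0.7 -0.5 -0.2] torque [-0.06  0.51  0.05] delta0 [-0.  -0.  -0.1] q [ 0.25 -0.5   2.03 -0.18  0.94  0.28] t 7.9
```

```bash

for i in 1; do
python3 -m pendant '[[[0,0,0],[0,0,0.001],1],[[0,0,0],[0,0,0.001],1],[[0,0,0],[0,0,0.001],1]]' 22 >/dev/null; python3 m.py
python3 -m pendant '[[[0,0,0],[0,0,0.001],1],[[0,0,0],[0,0,0.001],1],[[0,0,0],[0,0,0.001],1]]' 22 >/dev/null; python3 m.py
done
```

```text
tcp in peg [-1.7 -0.2 82.4] mouth [-1.7 -0.2  9.4] ft peg [-0.3 -0.5 -0.9] torque [-0.06  0.52  0.01] delta0 [-0.  -0.  -0.1] q [ 0.25 -0.5   2.03 -0.18  0.94  0.28] t 8.1
tcp in peg [-1.5 -0.2 81.5] mouth [-1.5 -0.2  8.5] ft peg [-1.1  1.  -1.8] torque [-0.05  0.49  0.05] delta0 [ 0.  -0.  -0.1] q [ 0.25 -0.5   2.03 -0.18  0.94  0.28] t 8.4
```

```bash

python3 -m pendant '[[[0,0,0],[0,0,0.001],1],[[0,0,0],[0,0,0.001],1],[[0,0,0],[0,0,0.001],1]]' 22 >/dev/null; python3 m.py
python3 -m pendant '[[[0,0,0],[0,0,0.001],1],[[0,0,0],[0,0,0.001],1],[[0,0,0],[0,0,0.001],1]]' 22 >/dev/null; python3 m.py
```

```text
tcp in peg [-1.4 -0.2 80.5] mouth [-1.4 -0.2  7.5] ft peg [0.6 0.5 0. ] torque [-0.04  0.46  0.09] delta0 [ 0.  -0.  -0.1] q [ 0.25 -0.5   2.03 -0.18  0.93  0.28] t 8.6
tcp in peg [-1.2 -0.1 79.7] mouth [-1.2 -0.1  6.7] ft peg [-0.9  0.3  4. ] torque [0.   0.53 0.11] delta0 [ 0.  -0.  -0.1] q [ 0.25 -0.49  2.03 -0.18  0.93  0.28] t 8.9
```

Pin contact: about 5 N, up from a −1 N baseline. Next I'll turn in small steps and stop when the push vanishes.

```bash
cat >> m.py <<'E'
f=Rp.T@s["ft_force"]
if len(sys.argv)>1: sys.exit(not(float(sys.argv[1])<f[2]<9 and abs(s["wrist_torque"]).max()<1.2))
E
python3 -m pendant '[[[0,0,2.5],[0,0,0],1],[[0,0,5],[0,0,0],1],[[0,0,5],[0,0,0],1]]' 22 >/dev/null; python3 m.py 2 &&
python3 -m pendant '[[[0,0,2.5],[0,0,0],1],[[0,0,5],[0,0,0],1],[[0,0,5],[0,0,0],1]]' 22 >/dev/null && python3 m.py 2 &&
python3 -m pendant '[[[0,0,2.5],[0,0,0],1],[[0,0,5],[0,0,0],1],[[0,0,5],[0,0,0],1]]' 22 >/dev/null && python3 m.py 2 &&
python3 -m pendant '[[[0,0,2.5],[0,0,0],1],[[0,0,5],[0,0,0],1],[[0,0,5],[0,0,0],1]]' 22 >/dev/null && python3 m.py 2
```

```text
tcp in peg [-1.3 -0.1 79.7] mouth [-1.3 -0.1  6.7] ft peg [-1.3  1.   3.6] torque [-0.01  0.57  0.08] delta0 [ 0.  -0.  -5.2] q [ 0.25 -0.49  2.03 -0.18  0.93  0.37] t 9.1
tcp in peg [-1.3 -0.2 79.7] mouth [-1.3 -0.2  6.7] ft peg [-1.3  0.3  4.9] torque [-0.13  0.63  0.05] delta0 [  0.   -0.  -10.1] q [ 0.25 -0.49  2.03 -0.18  0.93  0.45] t 9.4
tcp in peg [-1.3 -0.2 79.7] mouth [-1.3 -0.2  6.7] ft peg [-1.5 -0.8  4.3] torque [-0.17  0.64  0.02] delta0 [  0.   -0.  -15.1] q [ 0.25 -0.49  2.03 -0.18  0.93  0.54] t 9.6
tcp in peg [-1.4 -0.2 79.6] mouth [-1.4 -0.2  6.6] ft peg [-0.1 -0.6  5.6] torque [-0.16  0.64  0.07] delta0 [  0.   -0.  -20.1] q [ 0.25 -0.49  2.03 -0.18  0.93  0.63] t 9.9
```

```bash

python3 -m pendant '[[[0,0,2.5],[0,0,0],1],[[0,0,5],[0,0,0],1],[[0,0,5],[0,0,0],1]]' 22 >/dev/null; python3 m.py 2 &&
python3 -m pendant '[[[0,0,2.5],[0,0,0],1],[[0,0,5],[0,0,0],1],[[0,0,5],[0,0,0],1]]' 22 >/dev/null && python3 m.py 2 &&
python3 -m pendant '[[[0,0,2.5],[0,0,0],1],[[0,0,5],[0,0,0],1],[[0,0,5],[0,0,0],1]]' 22 >/dev/null && python3 m.py 2 &&
python3 -m pendant '[[[0,0,2.5],[0,0,0],1],[[0,0,5],[0,0,0],1],[[0,0,5],[0,0,0],1]]' 22 >/dev/null && python3 m.py 2 &&
python3 -m pendant '[[[0,0,2.5],[0,0,0],1],[[0,0,5],[0,0,0],1],[[0,0,5],[0,0,0],1]]' 22 >/dev/null && python3 m.py 2
```

```text
tcp in peg [-1.4 -0.2 79.6] mouth [-1.4 -0.2  6.6] ft peg [-0.6 -1.   4.8] torque [-0.12  0.65  0.08] delta0 [  0.  -0. -25.] q [ 0.25 -0.49  2.03 -0.18  0.93  0.71] t 10.1
tcp in peg [-1.5 -0.1 79.5] mouth [-1.5 -0.1  6.5] ft peg [-1.2 -0.3  5. ] torque [-0.02  0.72  0.03] delta0 [  0.  -0. -30.] q [ 0.25 -0.49  2.03 -0.18  0.93  0.8 ] t 10.4
tcp in peg [-1.6 -0.1 79.5] mouth [-1.6 -0.   6.5] ft peg [-0.5  0.1  4.7] torque [0.03 0.74 0.08] delta0 [ -0.  -0. -35.] q [ 0.25 -0.49  2.03 -0.18  0.93  0.89] t 10.6
tcp in peg [-1.9 -0.1 79.1] mouth [-2.  -0.1  6.1] ft peg [-0.1  0.2 -0.8] torque [ 0.1   0.46 -0.06] delta0 [ -0.  -0. -40.] q [ 0.25 -0.49  2.03 -0.18  0.93  0.98] t 10.9
```

The push vanished at 40°, so the notches have found the pin. I'll turn 2° more to centre it and lower.

```bash

python3 -m pendant '[[[0,0,2],[0,0,0.001],1],[[0,0,2],[0,0,0.001],1],[[0,0,2],[0,0,0.001],1]]' 22 >/dev/null; python3 m.py -4
python3 -m pendant '[[[0,0,0],[0,0,0.001],1],[[0,0,0],[0,0,0.002],1],[[0,0,0],[0,0,0.002],1]]' 22 >/dev/null; python3 m.py -4
python3 -m pendant '[[[0,0,0],[0,0,0.001],1],[[0,0,0],[0,0,0.002],1],[[0,0,0],[0,0,0.002],1]]' 22 >/dev/null; python3 m.py -4
```

```text
tcp in peg [-2.2 -0.3 77.9] mouth [-2.2 -0.2  4.9] ft peg [ 0.3  0.2 -1.7] torque [0.16 0.34 0.06] delta0 [ -0.    0.  -41.9] q [ 0.25 -0.49  2.03 -0.18  0.93  1.01] t 11.1
tcp in peg [-1.9 -0.2 76.2] mouth [-1.9 -0.2  3.2] ft peg [-0.2  0.7 -1.7] torque [0.13 0.41 0.07] delta0 [ -0.   -0.  -42.1] q [ 0.25 -0.49  2.03 -0.18  0.92  1.01] t 11.4
tcp in peg [-1.7 -0.3 74.2] mouth [-1.7 -0.2  1.2] ft peg [-0.6  1.2 -1.8] torque [ 0.17  0.42 -0.01] delta0 [ -0.   -0.  -42.1] q [ 0.25 -0.48  2.02 -0.18  0.92  1.01] t 11.6
```

```bash

python3 -m pendant '[[[0,0,0],[0,0,0.001],1],[[0,0,0],[0,0,0.001],1],[[0,0,0],[0,0,0.001],1]]' 22 >/dev/null; python3 m.py -4
python3 -m pendant '[[[0,0,0],[0,0,0.001],1],[[0,0,0],[0,0,0.001],1],[[0,0,0],[0,0,0.001],1]]' 22 >/dev/null; python3 m.py 2 ||
python3 -m pendant '[[[0,0,0],[0,0,0.001],1],[[0,0,0],[0,0,0.001],1],[[0,0,0],[0,0,0.001],1]]' 22 >/dev/null; python3 m.py 2
```

```text
tcp in peg [-1.6 -0.2 73.4] mouth [-1.7 -0.2  0.4] ft peg [ 0.1  0.7 -1.1] torque [ 0.17  0.38 -0.01] delta0 [ -0.   -0.  -42.1] q [ 0.25 -0.48  2.02 -0.18  0.92  1.01] t 11.9
tcp in peg [-1.4 -0.1 72.6] mouth [-1.4 -0.1 -0.4] ft peg [-0.1  1.7  1.7] torque [ 0.24  0.47 -0.02] delta0 [  0.   -0.  -42.1] q [ 0.25 -0.48  2.02 -0.18  0.92  1.01] t 12.1
tcp in peg [-0.8  0.1 72.1] mouth [-0.8  0.2 -0.9] ft peg [-2.6  0.8  5.7] torque [0.37 0.74 0.  ] delta0 [  0.   -0.1 -42.1] q [ 0.25 -0.48  2.02 -0.18  0.91  1.01] t 12.4
```

Seat contact at about 6 N. I'll ease off half a millimetre, release, and look.

```bash

python3 -m pendant '[[[0,0,0],[0,0,-0.0005],1],[[0,0,0],[0,0,-0.0005],1],[[0,0,0],[0,0,-0.0005],1]]' 22 >/dev/null; python3 m.py
python3 -m pendant '[[[0,0,0],[0,0,0],0.1],[[0,0,0],[0,0,0],0],[[0,0,0],[0,0,0],0],[[0,0,0],[0,0,0],0],[[0,0,0],[0,0,0],0]]' 22; python3 m.py
python3 - <<'E'
from p import *
o,Rp=peg()
for n in("scene","top"):
    c=bot.capture(n); np.savez(n+"2.npz",**c)
    u=project(c,[o+40*Rp[:,2]])[0]; x,y=(u-[37,30]).astype(int); cv2.imwrite(f"pics/c_{n}.png",cv2.resize(c["img"][y:y+60,x:x+75],None,fx=5.3,fy=5.3,interpolation=cv2.INTER_CUBIC))
    q=((cloud(c)-o)@Rp).reshape(-1,3); r=np.hypot(q[:,0],q[:,1])
    f=q[(r>18.5)&(r<25)&(q[:,2]>42)&(q[:,2]<62)]; print(n,"flange z",len(f),np.percentile(f[:,2],[2,25,50,75,98]).round(1))
a,b=[cv2.imread(f"pics/c_{n}.png") for n in("scene","top")]; cv2.imwrite("pics/c.png",np.hstack([a,b]))
E
```

```text
tcp in peg [-1.2 -0.1 72.2] mouth [-1.2 -0.  -0.8] ft peg [0.5 1.2 5. ] torque [ 0.36  0.59 -0.02] delta0 [  0.   -0.  -42.1] q [ 0.25 -0.48  2.02 -0.18  0.92  1.01] t 12.6
t: 13.05
eef_pos: [600.4, 134.6, 128.7]
tcp_rot: [0.134, 0.854, 0.393, 0.314]
ft_force: [0.4, -0.5, -0.1]
opening: 44.3
grip_force: 0.0
tcp in peg [-1.9 -0.4 71.7] mouth [-1.9 -0.4 -1.3] ft peg [ 0.2 -0.5 -0.3] torque [-0.09  0.36  0.07] delta0 [ -0.    0.  -42.1] q [ 0.25 -0.48  2.02 -0.18  0.92  1.01] t 13.1
scene flange z 44 [48.1 52.  52.9 54.8 57.2]
top flange z 41 [51.9 53.5 55.2 56.8 58.5]
```

View pics/c.png

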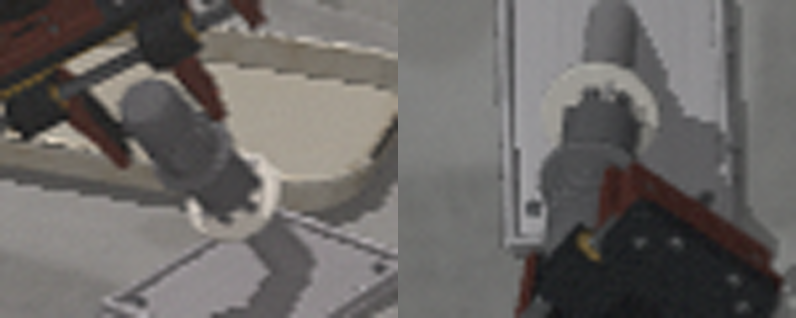

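The sleeve sits on the seat (scene crop mouth at ~(235,210)) with the fingers free on both sides. I'll back off along the tool axis and compare its height with the full stand's sleeve.

```bash

python3 -m pendant '[[[0,0,0],[0,0,0],-0.5],[[0,0,0],[0,0,0],-0.5],[[0,0,0],[0,0,-0.01],-0.5],[[0,0,0],[0,0,-0.03],-0.5],[[0,0,0],[0,0,-0.06],-0.5]]' 22
python3 -m pendant '[[[0,0,0],[0,0,-0.03],-0.5],[[0,0,0],[0,0,-0.06],-0.5],[[0,0,0],[0,0,-0.09],-0.5],[[0,0,0],[0,0,-0.1],-0.5],[[0,0,0],[0,0,-0.1],-0.5]]' 22
python3 - <<'E'
from p import *
o,Rp=peg()
for n in("scene","top"):
    c=bot.capture(n); np.savez(n+"3.npz",**c); P=cloud(c)
    # full stand: seat origin from its plate centre
    d=P[...,2]; m=(d>9)&(d<16)&(P[...,1]<-60)&(P[...,1]>-220)&(P[...,0]>540)&(P[...,0]<780)
    m=cv2.morphologyEx(m.astype(np.uint8),cv2.MORPH_OPEN,np.ones((2,2)))>0
    r=cv2.minAreaRect(P[m][:,:2].astype(np.float32)); print(n,"full plate",r)
    for nm,oo in(("new",o),):
        q=((P-oo)@Rp).reshape(-1,3); rr=np.hypot(q[:,0],q[:,1])
        f=q[(rr>18.5)&(rr<25)&(q[:,2]>40)&(q[:,2]<64)]; t=q[(rr<5)&(q[:,2]>90)&(q[:,2]<130)]
        g=q[(rr<22)&(q[:,2]>62)&(q[:,2]<95)]
        l=least=__import__("scipy.optimize").optimize.least_squares(lambda p:np.hypot(g[:,0]-p[0]-p[2]*(g[:,2]-55),g[:,1]-p[1]-p[3]*(g[:,2]-55))-17,[0,0,0,0],loss="soft_l1").x
        print(nm,"flange",np.percentile(f[:,2],[5,50,95]).round(1),"dome top",np.percentile(t[:,2],[20,50,80]).round(1),len(t),"axis",l.round(3))
    q=(P-o)@Rp; np.save(n+"q3.npy",q)
a,b=[dict(np.load(n+"3.npz"))["img"] for n in("scene","top")]
cv2.imwrite("pics/d.png",np.hstack([cv2.resize(x,(400,400),interpolation=cv2.INTER_CUBIC) for x in(a[185:255,275:345],b[165:235,225:295])]))
E
```

```text
t: 13.57
eef_pos: [560.5, 133.3, 172.6]
tcp_rot: [0.134, 0.854, 0.394, 0.312]
ft_force: [0.3, -0.3, -0.3]
opening: 65.9
grip_force: 0.0
t: 13.98
eef_pos: [497.5, 132.5, 256.4]
tcp_rot: [0.135, 0.852, 0.393, 0.318]
ft_force: [0.6, 0.4, 0.3]
opening: 65.9
grip_force: 0.0
scene full plate ((119.25897216796875, -404.59033203125), (1302.9180908203125, 163.80255126953125), 24.909833908081055)
new flange [49.3 54.4 59.4] dome top [107.2 109.9 110.6] 7 axis [ 0.106 -0.403 -0.017 -0.006]
top full plate ((576.7757568359375, -124.37066650390625), (138.212646484375, 301.62530517578125), 60.327728271484375)
new flange [52.3 55.1 57.9] dome top [109.8 110.9 111.6] 16 axis [-2.183  1.123 -0.046  0.003]
```

View pics/d.png

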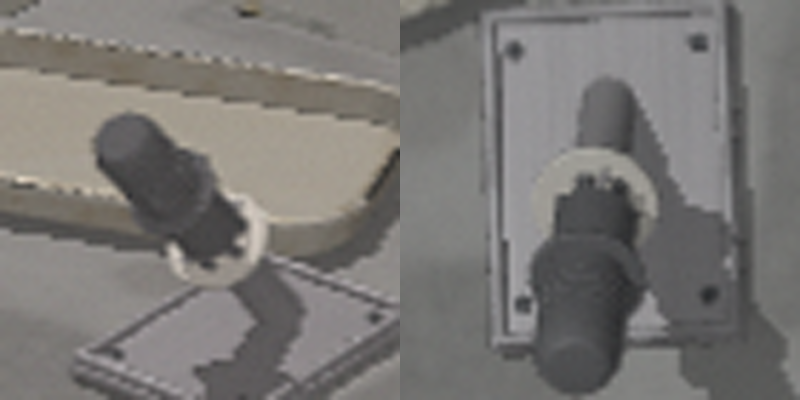

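The dome top measures about 110 mm up the peg, which is the home value (resting on the pin it would be about 119). The mouth is on the seat with the pin inside the notches, so I'll hand it in.

```bash
python3 -c "
from rig import bot
print(bot.close_job())"
```

```text
the job is handed in; nothing more can be done
None
```

The sleeve is on the empty stand's peg with its notches over the pin and its mouth on the seat: the cameras put its dome top about 110 mm up the peg (the home height). The gripper is open and backed well clear, and the job was handed in at about 14 s; the hand-in call returned no verdict, so I have no official result.

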